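# Unstack the washed tea things and return the steamer to its ring

## Task

The washed things are piled up: a lidded cup on its saucer, all standing inside the bamboo steamer. Take the pile apart from the top down, one thing at a time, and set each gently and centred on its own place, the right way up: first the lid on the small round coaster, then the cup on the square coaster, then the saucer on the large round trivet, and last the empty steamer on the steel wok ring. Leave the chopstick holder and the shaker standing where they are.

Things in the scene. Friction and masses are not known exactly. Their poses are not given: they have to be found in the camera images.
- lid: Green glazed round cup lid, 27 mm high. Origin: centre of its underside, z up. From the underside: a plug 49 mm across and 5 mm high (at the start it hangs loosely inside the cup's mouth), a flat disc 60 mm across from 5 to 10 mm, and a plain upright round knob 18 mm across from 10 to 27 mm, to lift it by. About 50 g. It stands on its plug when set down. At the start it lies on the cup's rim.
- cup: Green glazed ceramic cup. Origin: centre of the underside of its foot, z up. Foot 36 mm across up to 16 mm high, then widening to the nearly straight round body, 60 mm across at 28 mm height and 62 mm across at the rim, 66 mm high; wall 3.5 mm. A loop handle stands out towards the cup's own +y, from 31 to 59 mm from the axis, 9 mm thick, at heights 27 to 63 mm; the +x and -x sides are free. About 160 g. At the start its foot stands loosely inside the saucer's collar.
- saucer: Green glazed round saucer: a flat disc 110 mm across and 5 mm thick with an upright round collar in the middle, 52 mm across outside, 44 mm inside, rising from the disc to 19 mm above the underside; the collar can be gripped across its outside. Origin: centre of the underside, z up. About 130 g. At the start it lies on the steamer's floor.
- steamer: Round bamboo steamer basket without lid, 156 mm across outside, 50 mm high, upright wall 8 mm thick (140 mm across inside, the wall's middle is 74 mm from the axis), floor 12 mm thick with a flat underside. Origin: centre of the underside, z up. About 160 g; it can be carried by its wall, one finger inside and one outside. At the start it stands on the sill with the pile inside.
- small_coaster: The lid's place: small round wooden coaster, 76 mm across, 8 mm thick, fixed. Origin: centre of its underside on the sill.
- square_coaster: The cup's place: square cork coaster, 100 by 100 mm, 8 mm thick, fixed. Origin: centre of its underside on the sill.
- round_trivet: The saucer's place: large round wooden trivet, 130 mm across, 10 mm thick, fixed. Origin: centre of its underside on the sill.
- wok_ring: The steamer's place: steel wok ring, a hollow cone open at top and bottom, 168 mm across at the foot, 136 mm across at the top, 45 mm high, fixed. The steamer's flat underside rests on its top edge. Origin: centre of its foot on the sill.
- chopstick_holder: Bystander, loose: steel cup 68 mm across, 110 mm high, with two lacquered chopsticks reaching 230 mm high; at the far side of the sill. Origin: centre of its underside, z up.
- shaker: Bystander, loose: glass shaker with steel cap, 41 mm across, 70 mm high, at the near side among the places. Origin: centre of its underside, z up. The other objects (bottle, jar, bowl, herb pot, rice cooker, switch box) stand at the far side and at the sides, clear of the places and of the ways between them; nothing else stands among these.
Mind the look-alikes: they are no part of the job. Of the things that look like the steamer, the smaller one is meant. What is shaped like the cup but purple is not meant.

How it is judged:
On the way, in this order (a step that is already met when the one before it is completed fails the run):
1. the lid stands released on the small round coaster (horizontal distance between lid and small_coaster below 0.012 m and z of lid in the frame of small_coaster between 0.004 and 0.012 m and angle between lid's own z axis and vertical below 0.1 rad and contact force between the fingers and lid below 0.2 N and linear speed of lid below 0.03 m/s), for 0.2 s.
2. the cup stands released on the square coaster (horizontal distance between cup and square_coaster below 0.015 m and z of cup in the frame of square_coaster between 0.004 and 0.012 m and angle between cup's own z axis and vertical below 0.1 rad and contact force between the fingers and cup below 0.2 N and linear speed of cup below 0.03 m/s), for 0.2 s.
3. the saucer lies released on the large round trivet (horizontal distance between saucer and round_trivet below 0.015 m and z of saucer in the frame of round_trivet between 0.006 and 0.014 m and angle between saucer's own z axis and vertical below 0.1 rad and contact force between the fingers and saucer below 0.2 N and linear speed of saucer below 0.03 m/s), for 0.2 s.
4. the empty steamer stands released on the wok ring (horizontal distance between steamer and wok_ring below 0.012 m and z of steamer in the frame of wok_ring between 0.041 and 0.049 m and angle between steamer's own z axis and vertical below 0.1 rad and contact force between the fingers and steamer below 0.2 N and linear speed of steamer below 0.03 m/s), for 0.2 s.
At the end, for the whole second after the job is handed in: Lid on the small round coaster and steamer on the wok ring within 12 mm of centre, cup on the square coaster and saucer on the round trivet within 15 mm; each resting on its place (height within 4 mm), upright within 0.1 rad, released, at rest (all of step 1 and all of step 2 and all of step 3 and all of step 4 and angular speed of each of lid, cup, saucer, steamer below 0.2 rad/s); the robot touches nothing.
It fails at once if a thing is dropped onto its place (arrives at over 0.6 m/s, a fall of about 20 mm) ((horizontal distance between lid and small_coaster below 0.04 m and z of lid in the frame of small_coaster below 0.028 m and linear speed of lid above 0.6 m/s) or (horizontal distance between cup and square_coaster below 0.04 m and z of cup in the frame of square_coaster below 0.028 m and linear speed of cup above 0.6 m/s) or (horizontal distance between saucer and round_trivet below 0.04 m and z of saucer in the frame of round_trivet below 0.03 m and linear speed of saucer above 0.6 m/s) or (horizontal distance between steamer and wok_ring below 0.04 m and z of steamer in the frame of wok_ring below 0.065 m and linear speed of steamer above 0.6 m/s)).
It fails at once if the chopstick holder is shifted by over 20 mm or tipped (distance of chopstick_holder from where it was at the start of the episode above 0.02 m or angle between chopstick_holder's own z axis and vertical above 0.3 rad).
It fails at once if the shaker is shifted by over 20 mm or tipped (distance of shaker from where it was at the start of the episode above 0.02 m or angle between shaker's own z axis and vertical above 0.3 rad).
It also fails if it takes over 133 s, if anything falls off the work surface, if the arm or the gripper's body presses on something with over 40 N, if the wrist force passes 120 N, or if a joint passes its speed limit or range.

## Robot

A 7-joint arm with a two-finger parallel gripper is mounted at the origin on the work surface. World frame = base frame: x ahead of the robot, y to its left, z up, the work surface at z = 0. Lengths are in m, angles in rad, forces in N, time in s.
With the tool pointing down it reaches from about 0.425 to 1.025 m from the base axis. Payload 9.4 kg.
Tool frame: the origin (TCP) lies at the very end of the fingers, on their centre line; the grasp point (between the pads) lies 19 mm behind it; z points along the fingers, y is the line along which they close (so a half turn about z gives the same grasp; the last joint's range is limited). The gripper opens to 85 mm and grips with 20 to 120 N. Pads are 22 mm wide; open, the fingers measure 114 mm over their backs; the gripper's body (76 mm by 85 mm) begins 54 mm behind the grasp point. The pads swing forward as they close: fully open they stand 13 mm farther back than shut.
Start: joints at [1.064, 0.599, -0.003, 1.599, 0.002, 0.943, -0.08], TCP at [0.302, -0.659, 0.231] pointing down, gripper open.
Joint ranges: [-2.57, 2.57], [-0.35, 1.97], [-1.29, 1.29], [0.11, 2.56], [-1.05, 4.19], [0.11, 1.86], [-2.63, 2.63]. Speed limits (rad/s): [2.22, 2.22, 3.01, 3.01, 3.14, 3.14, 3.14].

## Interface

Orientations are given as a unit quaternion [w, x, y, z].
In Python, from bench import robot, eyes, sign_off, spotter gives the robot as it stands.
- The arm moves only by the tool play_rows, never from a script. Its argument "moves" is a list of rows, each a list of 5 numbers: the closure, from 0 (fully open) to 1 (shut), then the shift along the world's x, y, z in units of 25 mm (1.0 is 25 mm), then the turn about the world's z in units of 5 degrees (1.0 is 5 degrees). In form: [[grip, tx, ty, tz, roll], ...]. A call has 1 to 10 rows; each row shifts and turns the commanded pose from where the row before left it; what a row does not reach is not made up. A row lasts 1/10 s, in which the tool goes at most 50 mm and 8.59 degrees, less where a joint would pass 70% of its speed; a pose out of reach is approached as far as the arm can. A call is refused whole if a number of a shift passes 1 or a number of a turn 1, either way. A call with a gripper value outside its range is refused whole. The fingers move at their own pace and stop on an object; "newtons" is the grip in N (left out, the last holds). Time passes only in rows, so rows that do not move let the fingers close. It gives the time, the measured TCP pose, the force, the opening and the grip force at its end, in the units of the state.
- robot.sense(): the state, without advancing time (a new reading comes with each control period).
- eyes.read_camera(name): name is "scene" or "top"; returns the picture (420x560x3 uint8, red, green, blue); there is no depth.
- eyes.calibration(name): a dict with "camera_matrix" (3x3 intrinsics, pixels), "dist" ([k1, k2, p1, p2, k3] as OpenCV has them; the pictures are not rectified), "rvec" (rotation vector, rad) and "tvec" (3), from world to camera coordinates, as OpenCV has them. Camera axes: x right, y down, z forward; pixel columns grow to the right and rows downward; lengths in m; the calibration is good to about 2 mm. A picture is of the moment at which its call begins. calibration takes no time and is no camera call.
- sign_off(): hands the job in; it is judged then, once.
Trained networks look in the newest picture that a camera, given by its name, has taken for a name from the list of things; names that differ only in an ending like _2 or _b are one class to them, and where a whole thing is asked for, a point or a joint stands for the part that bears it (a point fixed in the world has none). Each returns a list of dicts, best first, with "confidence" (0 to 1); they miss things now and then, are a little off and sometimes report something else, mostly with a low value. They report only what shows in the picture. A call takes as long as a camera call. They do not tell look-alikes from the thing itself.
- spotter.look_for(camera, label): "point" ([x, y, z] in m, in the coordinates of the camera as it stood for that picture, good to about 4 mm: the middle of the surface that is visible of it).
- spotter.trace(camera, label): "pixels" (420x560 bool, what is visible of it).
- spotter.pinpoint(camera, label): "point" ([x, y, z] in m, in the coordinates of the camera as it stood for that picture, good to about 4 mm: a listed point, or the origin of a listed thing).
The state is a dict: "t": time; "q": joint angles; "joint_velocities": joint speeds; "tau": joint torques, N m; "position": TCP position; "eef_rot": TCP orientation; "ft_force": force on the tool from outside, world axes, zero at the start; "moment": the same for the moment, N m; "width": finger opening in m; "grasp_force": force on a finger pad.
Only numpy, scipy, OpenCV 4.12 (cv2) and the standard library are available. Lean on these libraries where they do the work, as an engineer would, in place of code of your own. Each camera call takes 0.05 s, during which the arm holds its last target. There are 200 camera calls.

## Working session

There is one attempt and no reset: what is moved stays moved. The work goes in short steps, Python scripts to look and compute and a tool call to move; the robot and the scene stay as the last step left them, time stands still between calls to the robot, and variables do not carry over. Pictures are saved under pics/ and viewed, at most 15 in all, crops included, and the job is handed in when it is done.

Besides the shell and the picture viewer there is one more tool, called as name([rows], argument=value, ...), one row to a line, values as JSON. play_rows: Moves the arm, as the interface text tells. Its arguments: {"type":"object","properties":{"moves":{"type":"array"},"newtons":{"type":"number"}},"required":["moves"]}

```bash
mkdir -p pics
cat > h.py <<'E'
import numpy as np, cv2
from bench import robot, eyes, sign_off, spotter
def cal(c):
    k=eyes.calibration(c); R=cv2.Rodrigues(np.array(k["rvec"],float))[0]
    return np.array(k["camera_matrix"],float),np.array(k["dist"],float),R,np.array(k["tvec"],float).ravel()
def w(c,p):
    K,d,R,t=cal(c); return R.T@(np.array(p)-t)
def ray(c,uv,z):
    K,d,R,t=cal(c); n=cv2.undistortPoints(np.array([[uv]],float),K,d)[0,0]
    D=R.T@np.array([n[0],n[1],1]); C=-R.T@t; return C+D*(z-C[2])/D[2]
def proj(c,P):
    K,d,R,t=cal(c); return cv2.projectPoints(np.atleast_2d(np.array(P,float)),cv2.Rodrigues(R)[0],t,K,d)[0][:,0]
def snap(c,n):
    im=eyes.read_camera(c); cv2.imwrite(f"pics/{n}.png",im[:,:,::-1]); return im
E
python3 - <<'E'
from h import *
for c in("top","scene"):
    snap(c,c+"0"); K,d,R,t=cal(c); print(c,"cam at",(-R.T@t).round(3),K[0,0].round())
    for n in "lid cup saucer steamer small_coaster square_coaster round_trivet wok_ring chopstick_holder shaker".split():
        print(n,[(w(c,r["point"]).round(3).tolist(),round(r["confidence"],2)) for r in spotter.pinpoint(c,n)[:3]])
print(robot.sense())
E
```

```text
top cam at [ 0.298 -0.009  1.172] 387.0
lid [([0.559, -0.173, 0.077], 0.61), ([0.429, -0.376, -0.0], 0.38)]
cup [([0.626, -0.398, -0.001], 0.67), ([0.553, -0.178, 0.015], 0.5)]
saucer [([0.556, -0.179, 0.013], 0.93)]
steamer [([0.558, -0.178, -0.003], 0.84), ([0.251, -0.271, -0.002], 0.83)]
small_coaster [([0.428, -0.378, -0.001], 0.75)]
square_coaster [([0.445, -0.001, -0.002], 0.78)]
round_trivet [([0.557, -0.177, 0.077], 0.7), ([0.426, 0.384, -0.0], 0.68)]
wok_ring [([0.74, 0.004, -0.002], 0.63), ([0.554, -0.182, -0.002], 0.46)]
chopstick_holder [([0.556, -0.181, -0.002], 0.74), ([0.738, 0.006, -0.0], 0.57)]
shaker [([0.367, 0.164, -0.003], 0.59)]
scene cam at [ 1.15  -0.204  0.845] 470.0
lid [([0.553, -0.18, 0.074], 0.59)]
cup [([0.556, -0.178, 0.015], 0.91), ([0.619, -0.405, -0.001], 0.6)]
saucer [([0.557, -0.177, 0.012], 0.82), ([0.364, 0.164, 0.0], 0.39)]
steamer [([0.552, -0.18, -0.0], 0.65), ([0.25, -0.263, -0.006], 0.55), ([0.364, 0.161, -0.001], 0.49)]
small_coaster [([0.424, -0.381, -0.001], 0.68), ([0.556, -0.179, 0.016], 0.64)]
square_coaster []
round_trivet []
wok_ring
[... 158 characters left out ...]
.1, 'q': array([ 1.06430578,  0.59926673, -0.00250799,  1.59939013,  0.00180492,
        0.94288499, -0.07979796]), 'joint_velocities': array([ 0.00012485,  0.00147609,  0.00233075, -0.00019005,  0.00086313,
        0.00029981,  0.00070975]), 'tau': array([ 9.98568757e-04, -7.76239443e+01,  1.56426720e+00, -2.58384293e+01,
        1.24342635e-02,  2.21233240e-03,  3.59795274e-05]), 'position': array([ 0.30209596, -0.6590751 ,  0.2313022 ]), 'eef_rot': array([ 3.20517273e-05,  9.76995186e-01,  2.13261356e-01, -1.43577950e-05]), 'ft_force': array([ 0.85507974, -0.46369577,  0.4469072 ]), 'moment': array([ 0.04307267,  0.02601062, -0.0279763 ]), 'grasp_force': 0.0, 'width': 0.08556771274540403}
```

View pics/top0.png

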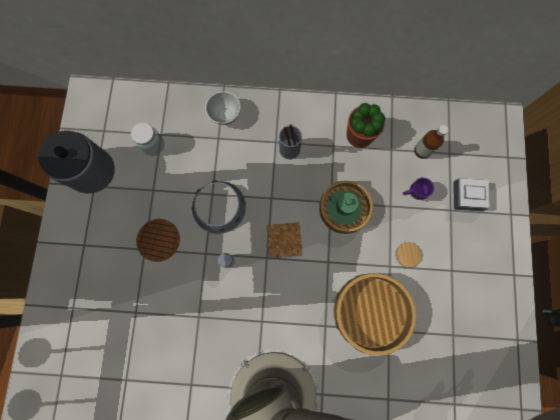

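View pics/scene0.png

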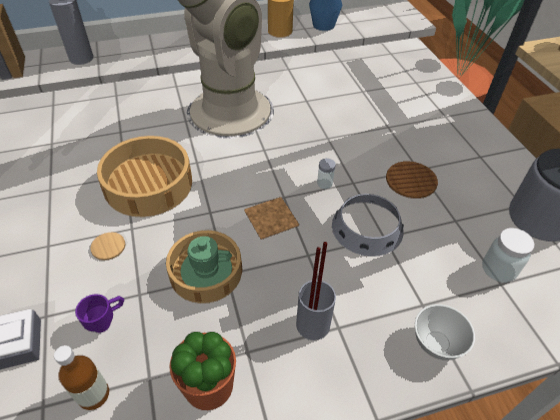

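The top view shows the pile at about (347,207), the small coaster at (408,255), the square coaster at (285,240), the trivet at (158,240), the wok ring at (219,206) and the shaker at (225,260). The purple cup at (421,188) and the larger steamer at (376,313) are the look-alikes. In the scene view the pile is at (204,260) with the handle on its right.

Next I'll refine the positions with masks and get the handle direction.

Run:
```python
from h import *
A={}
for c in("top","scene"):
    A[c]=eyes.read_camera(c)
    for n,z in dict(lid=.0,small_coaster=.008,square_coaster=.008,round_trivet=.01,wok_ring=.0,steamer=0.05,cup=0).items():
        for r in spotter.trace(c,n)[:3]:
            m=r["pixels"].astype(np.uint8); v,u=np.nonzero(m)
            hull=cv2.convexHull(np.c_[u,v].astype(np.int32)); M=cv2.moments(hull)
            if M["m00"]<1: continue
            uv=(M["m10"]/M["m00"],M["m01"]/M["m00"])
            print(c,n,round(r["confidence"],2),len(u),np.round(uv,1),ray(c,uv,z).round(4)[:2])
a=cv2.resize(A["top"][170:245,310:385],(400,400),interpolation=2); b=cv2.resize(A["scene"][215:305,160:250],(400,400),interpolation=2)
cv2.imwrite("pics/crop0.png",np.hstack([a,b])[:,:,::-1])
```

```text
top lid 0.53 359 [346.9 202.1] [ 0.576  -0.1874]
top small_coaster 0.85 541 [407.9 254.7] [ 0.4249 -0.3744]
top square_coaster 0.75 1041 [283.9 240. ] [ 4.436e-01 -4.000e-04]
top square_coaster 0.2 198 [225.6 260.1] [0.3714 0.1691]
top round_trivet 0.69 1452 [157.4 239.8] [0.4175 0.38  ]
top wok_ring 0.89 893 [218. 207.] [0.5328 0.2102]
top steamer 0.91 5371 [374.4 313.5] [ 0.2492 -0.268 ]
top steamer 0.81 1097 [345. 207.] [ 0.5486 -0.1747]
top cup 0.75 428 [419.4 189. ] [ 0.6337 -0.4122]
top cup 0.65 51 [335.9 204. ] [ 0.5676 -0.1537]
scene lid 0.78 543 [202.7 248.5] [ 0.4879 -0.1739]
scene small_coaster 0.92 757 [107.2 246.3] [ 0.4297 -0.3784]
scene round_trivet 0.89 1510 [411.8 179.8] [0.4242 0.3767]
scene round_trivet 0.37 1852 [367.7 225.4] [0.5338 0.2069]
scene round_trivet 0.22 1358 [271. 218.] [ 0.4504 -0.0034]
scene wok_ring 0.92 2168 [367.9 225.3] [0.5264 0.2125]
scene steamer 0.84 6234 [144.5 175.9] [ 0.2697 -0.2712]
scene steamer 0.69 2485 [204.  266.5] [ 0.5735 -0.1815]
scene cup 0.64 491 [209.1 260.6] [ 0.5249 -0.1664]
scene cup 0.58 1255 [ 97.4 312. ] [ 0.5891 -0.4078]
```

View pics/crop0.png

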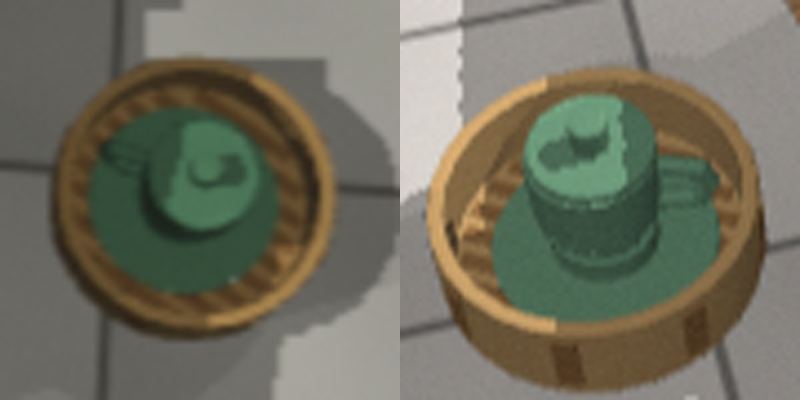

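Run:
```python
from h import *
T=lambda x,y:(310+x*75/400-.4,170+y*75/400-.4); S=lambda x,y:(160+(x-400)*.225-.4,215+y*.225-.4)
print("lid top",ray("top",T(204,175),.088),ray("top",T(210,169),.105), "scene",ray("scene",S(592,150),.088))
print("handle end",ray("top",T(103,148),.065),ray("scene",S(716,180),.065))
# verify by projecting circles, overlay
for name,(x,y) in {"p":(.556,-.178)}.items():
    out=[]
    for c,f in(("top",(170,245,310,385)),("scene",(215,305,160,250))):
        im=cv2.imread(f"pics/{c}0.png"); s=400/(f[1]-f[0])
        cr=cv2.resize(im[f[0]:f[1],f[2]:f[3]],(400,400),interpolation=2)
        for r,z,col in((.03,.088,(0,0,255)),(.078,.05,(255,0,0)),(.055,.017,(0,255,255))):
            a=np.linspace(0,6.28,60); q=proj(c,np.c_[x+r*np.cos(a),y+r*np.sin(a),0*a+z])
            cv2.polylines(cr,[np.int32((q+.5-[f[2],f[0]])*s)],True,col,1)
        out.append(cr)
    cv2.imwrite("pics/ov.png",np.hstack(out))
full=[]
for c,f in(("top",(150,300,130,430)),("scene",(150,300,80,440))):
    im=cv2.imread(f"pics/{c}0.png"); s=800/(f[3]-f[2]); H=int((f[1]-f[0])*s)
    cr=cv2.resize(im[f[0]:f[1],f[2]:f[3]],(800,H),interpolation=2)
    for x,y,r,z in((.427,-.378,.038,.008),(.4245,.381,.065,.01),(.533,.207,.068,.045),(.533,.207,.084,0),(.365,.163,.0205,0),(.445,-.001,.05,.008)):
        a=np.linspace(0,6.28,60); q=proj(c,np.c_[x+r*np.cos(a),y+r*np.sin(a),0*a+z])
        cv2.polylines(cr,[np.int32((q+.5-[f[2],f[0]])*s)],True,(0,0,255),1)
    full.append(cr)
o=np.vstack(full); print(o.shape); cv2.imwrite("pics/ov2.png",cv2.resize(o,(int(600/o.shape[0]*800),600),interpolation=cv2.INTER_AREA))
```

```text
lid top [ 0.55432296 -0.17682158  0.088     ] [ 0.55379075 -0.17724442  0.105     ] scene [ 0.55650155 -0.17679273  0.088     ]
handle end [ 0.57116398 -0.12429243  0.065     ] [ 0.57133247 -0.1240181   0.065     ]
(733, 800, 3)
```

View pics/ov.png

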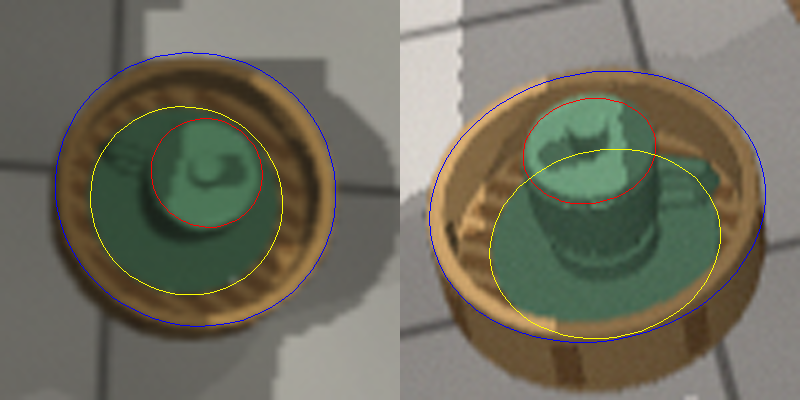

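View pics/ov2.png

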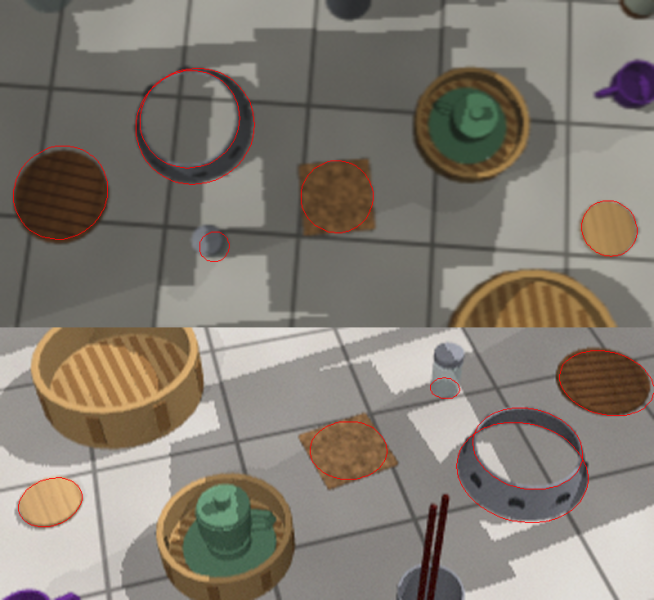

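The overlays fit the places and the pile to within 1–2 mm. The lid centre is about (0.5545,-0.177), and the handle points at 73° from x, so I'll close along -17°. First the move to above the lid.

play_rows([
  [0.3, 0.5, 0.96, -0.1, 0.48],
  [0.3, 0.5, 0.96, -0.1, 0.48],
  [0.3, 0.5, 0.96, -0.1, 0.48],
  [0.3, 0.5, 0.96, -0.1, 0.48],
  [0.3, 0.5, 0.96, -0.1, 0.48],
  [0.3, 0.5, 0.96, -0.1, 0.48],
  [0.3, 0.5, 0.96, -0.1, 0.48],
  [0.3, 0.5, 0.96, -0.1, 0.48],
  [0.3, 0.5, 0.96, -0.1, 0.48],
  [0.3, 0.5, 0.96, -0.1, 0.48],
], newtons=30)

```text
t: 2.9
position: [0.4276, -0.4182, 0.2064]
eef_rot: [0.0, 0.911, 0.412, 0.0]
ft_force: [-0.5, -1.4, 0.3]
width: 0.0599
grasp_force: 0.0
```

play_rows([
  [0.3, 0.5, 0.96, -0.1, 0.48],
  [0.3, 0.5, 0.96, -0.1, 0.48],
  [0.3, 0.5, 0.96, -0.1, 0.48],
  [0.3, 0.5, 0.96, -0.1, 0.48],
  [0.3, 0.5, 0.96, -0.1, 0.48],
  [0.3, 0.5, 0.96, -0.1, 0.48],
  [0.3, 0.5, 0.96, -0.1, 0.48],
  [0.3, 0.5, 0.96, -0.1, 0.48],
  [0.3, 0.5, 0.96, -0.1, 0.48],
  [0.3, 0.6, 1.0, -0.1, 0.48],
])

```text
t: 3.9
position: [0.5549, -0.1774, 0.1814]
eef_rot: [0.0, 0.805, 0.593, -0.0]
ft_force: [-0.5, -0.5, 0.7]
width: 0.0598
grasp_force: 0.0
```

play_rows([
  [0.3, 0, 0, 0, 0],
  [0.3, 0, 0, 0, 0],
  [0.3, 0, 0, 0, 0],
])

```text
t: 4.2
position: [0.5541, -0.1791, 0.1813]
eef_rot: [0.0, 0.806, 0.592, -0.0]
ft_force: [0.2, -0.0, -0.5]
width: 0.0597
grasp_force: 0.0
```

play_rows([
  [0.3, 0, 0.08, -0.6, 0],
  [0.3, 0, 0, -0.8, 0],
  [0.3, 0, 0, -0.8, 0],
  [0.3, 0, 0, -0.6, 0],
  [0.3, 0, 0, -0.4, 0],
  [0.3, 0, 0, -0.2, 0],
  [0.3, 0, 0, -0.1, 0],
  [0.3, 0, 0, 0, 0],
  [0.3, 0, 0, 0, 0],
])

```text
t: 5.1
position: [0.5549, -0.1762, 0.0943]
eef_rot: [0.0, 0.806, 0.592, 0.0]
ft_force: [-0.8, 0.2, 0.0]
width: 0.0597
grasp_force: 0.0
```

Run:
```python
from h import *
o=[]
for c,f in(("top",(160,245,305,390)),("scene",(190,300,150,260))):
    im=snap(c,c+"1"); o.append(cv2.resize(im[f[0]:f[1],f[2]:f[3]],(400,400),interpolation=2))
cv2.imwrite("pics/c1.png",np.hstack(o)[:,:,::-1])
```

```text
(no output)
```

View pics/c1.png

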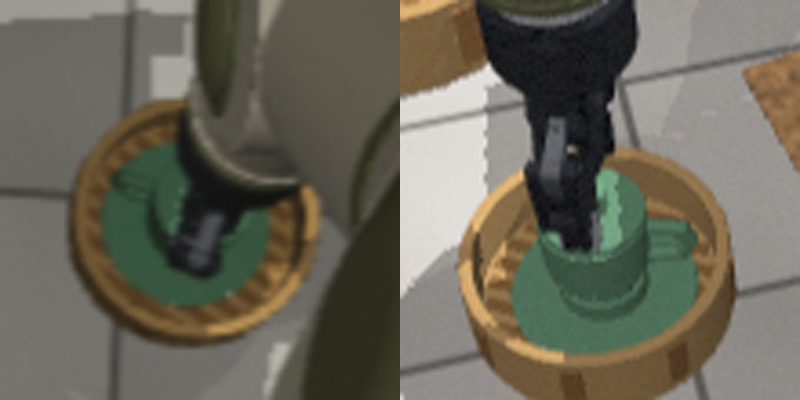

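The scene crop shows the fingers straddling the knob just above the lid disc. I'll close and lift.

play_rows([
  [0.3, 0, 0, -0.1, 0],
  [0.5, 0, 0, 0, 0],
  [0.7, 0, 0, 0, 0],
  [0.9, 0, 0, 0, 0],
  [1, 0, 0, 0, 0],
  [1, 0, 0, 0, 0],
  [1, 0, 0, 0, 0],
  [1, 0, 0, 0, 0],
])

```text
t: 6.0
position: [0.5546, -0.176, 0.0914]
eef_rot: [0.0, 0.806, 0.592, 0.0]
ft_force: [-0.2, -0.2, 3.0]
width: 0.0164
grasp_force: 29.2
```

play_rows([
  [1, 0, 0, 0.1, 0],
  [1, 0, 0, 0.3, 0],
  [1, 0, 0, 0.6, 0],
  [1, 0, 0, 0.8, 0],
  [1, 0, 0, 0.4, 0],
  [1, 0, 0, 0, 0],
])

```text
t: 6.6
position: [0.5554, -0.1764, 0.1478]
eef_rot: [0.001, 0.806, 0.592, 0.001]
ft_force: [0.4, 0.3, 0.5]
width: 0.0162
grasp_force: 29.3
```

play_rows([
  [1, -0.3, -0.45, 0, 0],
  [1, -0.5, -0.8, 0, 0],
  [1, -0.6, -0.95, 0, 0],
  [1, -0.6, -0.95, 0, 0],
  [1, -0.6, -0.95, 0, 0],
  [1, -0.6, -0.95, 0, 0],
  [1, -0.6, -0.95, 0, 0],
  [1, -0.6, -0.95, 0, 0],
  [1, -0.5, -0.7, 0, 0],
  [1, -0.24, -0.41, 0, 0],
])

```text
t: 7.6
position: [0.4232, -0.3796, 0.1452]
eef_rot: [-0.001, 0.807, 0.591, -0.001]
ft_force: [-0.2, -0.0, -1.0]
width: 0.0159
grasp_force: 29.3
```

play_rows([
  [1, 0, 0, -0.6, 0],
  [1, 0, 0, -0.9, 0],
  [1, 0, 0, -0.9, 0],
  [1, 0, 0, -0.9, 0],
  [1, 0, 0, -0.6, 0],
  [1, 0, 0, -0.2, 0],
  [1, 0, 0, 0, 0],
  [1, 0, 0, 0, 0],
])

```text
t: 8.4
position: [0.4263, -0.3776, 0.0442]
eef_rot: [0.0, 0.806, 0.592, 0.0]
ft_force: [0.1, -0.1, -0.4]
width: 0.0163
grasp_force: 29.3
```

Run:
```python
from h import *
o=[]; p=robot.sense()["position"]; print(p)
for c,f in(("top",(210,295,365,450)),("scene",(190,280,65,155))):
    im=snap(c,c+"2"); s=400/(f[1]-f[0]); cr=cv2.resize(im[f[0]:f[1],f[2]:f[3]],(400,400),interpolation=2).copy()
    for x,y,r,z in((.427,-.378,.038,.008),(.427,-.378,.03,p[2]-.0035)):
        a=np.linspace(0,6.28,60); q=proj(c,np.c_[x+r*np.cos(a),y+r*np.sin(a),0*a+z])
        cv2.polylines(cr,[np.int32((q+.5-[f[2],f[0]])*s)],True,(255,0,0),1)
    o.append(cr)
cv2.imwrite("pics/c2.png",np.hstack(o)[:,:,::-1])
for c in("top","scene"): print([(w(c,r["point"]).round(3).tolist(),round(r["confidence"],2)) for r in spotter.pinpoint(c,"lid")[:3]])
```

```text
[ 0.42629712 -0.37761713  0.04416274]
[([0.426, -0.375, 0.029], 0.71)]
[([0.425, -0.379, 0.028], 0.76), ([0.426, -0.379, -0.001], 0.5)]
```

View pics/c2.png

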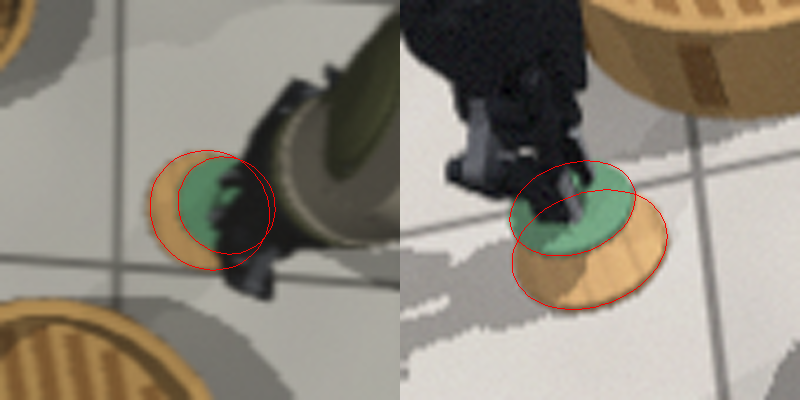

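The lid hangs centred over the coaster, level and matching both outlines. I'll lower it about 22 mm and release.

play_rows([
  [1, 0, 0, -0.3, 0],
  [1, 0, 0, -0.3, 0],
  [1, 0, 0, -0.15, 0],
  [1, 0, 0, -0.07, 0],
  [1, 0, 0, -0.06, 0],
  [1, 0, 0, 0, 0],
  [1, 0, 0, 0, 0],
])

```text
t: 9.3
position: [0.4261, -0.3776, 0.0218]
eef_rot: [0.0, 0.806, 0.592, -0.0]
ft_force: [-0.5, 0.3, -0.1]
width: 0.0168
grasp_force: 29.3
```

play_rows([
  [1, 0, 0, -0.04, 0],
  [1, 0, 0, 0, 0],
  [0.9, 0, 0, 0, 0],
  [0.8, 0, 0, 0, 0],
  [0.6, 0, 0, 0, 0],
  [0.4, 0, 0, 0, 0],
  [0.3, 0, 0, 0, 0],
  [0.3, 0, 0, 0, 0],
  [0.3, 0, 0, 0.5, 0],
  [0.3, 0, 0, 1, 0],
])

```text
t: 10.3
position: [0.4254, -0.3768, 0.0579]
eef_rot: [-0.001, 0.806, 0.592, -0.0]
ft_force: [-0.3, -0.8, 0.1]
width: 0.0596
grasp_force: 0.0
```

play_rows([
  [0.3, 0, 0, 1, 0],
  [0.2, 0, 0, 1, 0],
  [0, 0, 0, 1, 0],
  [0, 0, 0, 1, 0],
  [0, 0, 0, 0.3, 0],
  [0, 0, 0, 0, 0],
])

```text
t: 10.9
position: [0.4264, -0.378, 0.1673]
eef_rot: [0.001, 0.806, 0.592, 0.0]
ft_force: [0.0, -0.4, -1.0]
width: 0.0855
grasp_force: 0.0
```

Run:
```python
from h import *
print(robot.sense()["position"])
o=[]
for c,f in(("top",(170,260,305,425)),("scene",(190,300,60,250))):
    im=snap(c,c+"3"); s=400/(f[3]-f[2]); cr=cv2.resize(im[f[0]:f[1],f[2]:f[3]],(400,int(s*(f[1]-f[0]))),interpolation=2).copy()
    for x,y,r,z in((.427,-.378,.03,.018),(.5545,-.177,.031,.083)):
        a=np.linspace(0,6.28,60); q=proj(c,np.c_[x+r*np.cos(a),y+r*np.sin(a),0*a+z])
        cv2.polylines(cr,[np.int32((q+.5-[f[2],f[0]])*s)],True,(255,0,0),1)
    o.append(cr[:230])
    for n in("lid","cup"): print([(w(c,r["point"]).round(3).tolist(),round(r["confidence"],2)) for r in spotter.pinpoint(c,n)[:3]])
cv2.imwrite("pics/c3.png",np.hstack(o)[:,:,::-1])
```

```text
[ 0.42639413 -0.378015    0.16730747]
[([0.427, -0.375, 0.007], 0.63)]
[([0.554, -0.174, 0.02], 0.91), ([0.626, -0.398, -0.003], 0.68), ([0.554, -0.175, 0.013], 0.51)]
[([0.424, -0.38, 0.005], 0.69), ([0.418, 0.375, 0.001], 0.58)]
[([0.621, -0.403, -0.002], 0.87), ([0.555, -0.181, 0.015], 0.85), ([0.557, -0.178, 0.011], 0.35)]
```

View pics/c3.png

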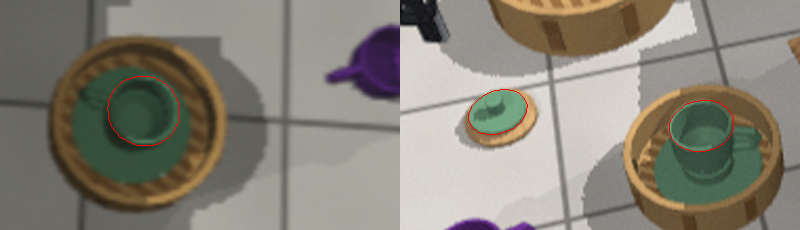

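The lid sits centred on its coaster at scene crop (497,111), and the cup has not moved. Next the cup.

play_rows([
  [0, 0.3, 0.45, 0, 0],
  [0, 0.5, 0.8, 0, 0],
  [0, 0.6, 0.95, 0, 0],
  [0, 0.6, 0.95, 0, 0],
  [0, 0.6, 0.95, 0, 0],
  [0, 0.6, 0.95, 0, 0],
  [0, 0.6, 0.95, 0, 0],
  [0, 0.6, 0.95, 0, 0],
  [0, 0.5, 0.7, 0, 0],
  [0, 0.22, 0.39, 0, 0],
])

```text
t: 12.2
position: [0.5555, -0.1733, 0.1655]
eef_rot: [-0.0, 0.805, 0.594, 0.0]
ft_force: [0.2, 0.6, -0.2]
width: 0.0854
grasp_force: 0.0
```

play_rows([
  [0, 0, 0, -0.4, 0],
  [0, 0, 0, -0.6, 0],
  [0, 0, 0, -0.6, 0],
  [0, 0, 0, -0.2, 0],
  [0, 0, 0, 0, 0],
  [0, 0, 0, 0, 0],
])

```text
t: 12.8
position: [0.5539, -0.1771, 0.1209]
eef_rot: [0.0, 0.806, 0.592, -0.0]
ft_force: [0.4, -0.2, -0.6]
width: 0.0855
grasp_force: 0.0
```

play_rows([
  [0, 0, 0, -0.5, 0],
  [0, 0, 0, -0.7, 0],
  [0, 0, 0, -0.7, 0],
  [0, 0, 0, -0.6, 0],
  [0, 0, 0, -0.5, 0],
  [0, 0, 0, -0.24, 0],
  [0, 0, 0, 0, 0],
  [0, 0, 0, 0, 0],
])

```text
t: 13.6
position: [0.5543, -0.1766, 0.04]
eef_rot: [0.0, 0.806, 0.592, 0.0]
ft_force: [-0.5, 0.2, 0.8]
width: 0.0855
grasp_force: 0.0
```

play_rows([
  [0.1, 0, 0, 0, 0],
  [0.2, 0, 0, 0, 0],
  [0.3, 0, 0, 0, 0],
  [0.5, 0, 0, 0, 0],
  [1, 0, 0, 0, 0],
  [1, 0, 0, 0, 0],
  [1, 0, 0, 0, 0],
], newtons=40)

```text
t: 14.3
position: [0.5544, -0.1767, 0.0405]
eef_rot: [0.0, 0.806, 0.592, 0.0]
ft_force: [-0.5, 0.1, 5.5]
width: 0.0597
grasp_force: 41.9
```

play_rows([
  [1, 0, 0, 0.1, 0],
  [1, 0, 0, 0.3, 0],
  [1, 0, 0, 0.6, 0],
  [1, 0, 0, 0.8, 0],
  [1, 0, 0, 0.8, 0],
  [1, 0, 0, 0.8, 0],
  [1, 0, 0, 0.4, 0],
  [1, 0, 0, 0, 0],
])

```text
t: 15.1
position: [0.5547, -0.1768, 0.1362]
eef_rot: [0.001, 0.806, 0.592, 0.001]
ft_force: [-0.6, -0.2, -2.6]
width: 0.0599
grasp_force: 43.6
```

play_rows([
  [1, -0.2, 0.33, 0, 0],
  [1, -0.4, 0.6, 0, 0],
  [1, -0.55, 0.9, 0, 0],
  [1, -0.55, 0.9, 0, 0],
  [1, -0.55, 0.9, 0, 0],
  [1, -0.55, 0.9, 0, 0],
  [1, -0.55, 0.9, 0, 0],
  [1, -0.5, 0.8, 0, 0],
  [1, -0.35, 0.5, 0, 0],
  [1, -0.19, 0.3, 0, 0],
])

```text
t: 16.1
position: [0.4425, 0.0006, 0.134]
eef_rot: [-0.001, 0.805, 0.593, -0.001]
ft_force: [0.0, -0.2, -1.1]
width: 0.0596
grasp_force: 43.6
```

play_rows([
  [1, 0, 0, -0.3, 0],
  [1, 0, 0, -0.7, 0],
  [1, 0, 0, -0.8, 0],
  [1, 0, 0, -0.7, 0],
  [1, 0, 0, -0.4, 0],
  [1, 0, 0, -0.3, 0],
  [1, 0, 0, 0, 0],
  [1, 0, 0, 0, 0],
])

```text
t: 16.9
position: [0.4445, -0.0009, 0.0549]
eef_rot: [0.0, 0.806, 0.592, -0.0]
ft_force: [0.2, 1.1, -1.3]
width: 0.0594
grasp_force: 43.6
```

Run:
```python
from h import *
o=[]; p=robot.sense()["position"]; print(p)
for c,f in(("top",(190,280,245,335)),("scene",(150,250,225,325))):
    im=snap(c,c+"4"); s=400/(f[1]-f[0]); cr=cv2.resize(im[f[0]:f[1],f[2]:f[3]],(400,400),interpolation=2).copy()
    L=[np.array([[.445+r*np.cos(a),-.001+r*np.sin(a),z] for a in np.linspace(0,6.28,60)]) for r,z in((.05,.008),(.031,p[2]+.0425),(.018,p[2]-.0235))]
    for P in L: cv2.polylines(cr,[np.int32((proj(c,P)+.5-[f[2],f[0]])*s)],True,(255,0,0),1)
    o.append(cr)
cv2.imwrite("pics/c4.png",np.hstack(o)[:,:,::-1])
for c in("top","scene"): print([(w(c,r["point"]).round(3).tolist(),round(r["confidence"],2)) for n in("cup","square_coaster") for r in spotter.pinpoint(c,n)[:3]])
```

```text
[ 0.44445985 -0.00091877  0.05488118]
[([0.628, -0.397, -0.006], 0.7)]
[([0.444, -0.005, 0.032], 0.89), ([0.618, -0.404, -0.001], 0.76), ([0.442, -0.002, 0.002], 0.94), ([0.735, -0.0, 0.001], 0.55)]
```

View pics/c4.png

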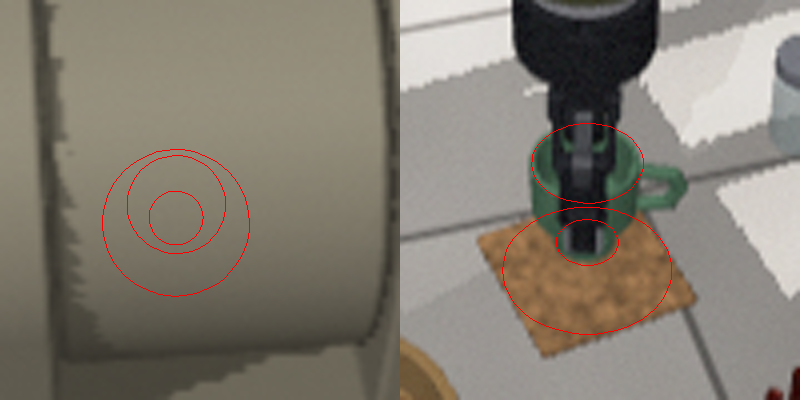

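The cup hangs level over the square coaster, matching the model at scene crop (587,160). I'll lower it by 23 mm.

play_rows([
  [1, 0, 0, -0.3, 0],
  [1, 0, 0, -0.3, 0],
  [1, 0, 0, -0.15, 0],
  [1, 0, 0, -0.07, 0],
  [1, 0, 0, -0.07, 0],
  [1, 0, 0, -0.04, 0],
  [1, 0, 0, 0, 0],
  [1, 0, 0, 0, 0],
])

```text
t: 18.0
position: [0.4444, -0.0008, 0.0316]
eef_rot: [0.0, 0.806, 0.592, 0.0]
ft_force: [0.0, 0.5, -1.2]
width: 0.0597
grasp_force: 43.6
```

play_rows([
  [1, 0, 0, -0.04, 0],
  [1, 0, 0, -0.02, 0],
  [1, 0, 0, 0, 0],
])

```text
t: 18.3
position: [0.4446, -0.0009, 0.0313]
eef_rot: [0.001, 0.806, 0.592, 0.001]
ft_force: [-1.6, 0.8, 24.3]
width: 0.0594
grasp_force: 44.3
```

Contact, 24 N. Release and rise.

play_rows([
  [1, 0, 0, 0.03, 0],
  [0.3, 0, 0, 0, 0],
  [0.2, 0, 0, 0, 0],
  [0.1, 0, 0, 0, 0],
  [0, 0, 0, 0, 0],
  [0, 0, 0, 0, 0],
  [0, 0, 0, 0, 0],
  [0, 0, 0, 0.4, 0],
  [0, 0, 0, 0.8, 0],
  [0, 0, 0, 1, 0],
])

```text
t: 19.3
position: [0.4437, -0.0008, 0.0864]
eef_rot: [-0.0, 0.806, 0.592, -0.001]
ft_force: [0.2, -1.3, 0.5]
width: 0.0856
grasp_force: 0.0
```

play_rows([
  [0, 0, 0, 1, 0],
  [0, 0, 0, 1, 0],
  [0, 0, 0, 0.5, 0],
  [0, 0, 0, 0, 0],
])

```text
t: 19.7
position: [0.445, -0.001, 0.1504]
eef_rot: [0.001, 0.806, 0.592, 0.001]
ft_force: [-0.4, -0.7, 0.4]
width: 0.0852
grasp_force: 0.0
```

Run:
```python
from h import *
o=[]
for c,f in(("top",(160,250,305,395)),("scene",(170,310,155,295))):
    im=snap(c,c+"5"); s=400/(f[1]-f[0]); cr=cv2.resize(im[f[0]:f[1],f[2]:f[3]],(400,400),interpolation=2).copy()
    for x,y,r,z in((.445,-.001,.031,.074),(.5545,-.177,.026,.031),(.5545,-.177,.055,.017),(.5555,-.178,.078,.05)):
        a=np.linspace(0,6.28,60); q=proj(c,np.c_[x+r*np.cos(a),y+r*np.sin(a),0*a+z])
        cv2.polylines(cr,[np.int32((q+.5-[f[2],f[0]])*s)],True,(255,0,0),1)
    o.append(cr)
    for n in("cup","saucer","steamer"): print(n,[(w(c,r["point"]).round(3).tolist(),round(r["confidence"],2)) for r in spotter.pinpoint(c,n)[:3]])
cv2.imwrite("pics/c5.png",np.hstack(o)[:,:,::-1])
```

```text
cup [([0.629, -0.398, -0.001], 0.75)]
saucer [([0.555, -0.177, 0.015], 0.76), ([0.559, -0.182, -0.001], 0.31)]
steamer [([0.554, -0.182, -0.004], 0.76), ([0.368, 0.161, -0.005], 0.61)]
cup [([0.62, -0.401, -0.002], 0.69), ([0.444, -0.005, 0.005], 0.68), ([0.366, 0.164, 0.001], 0.68)]
saucer [([0.556, -0.176, 0.01], 0.61), ([0.419, 0.378, -0.0], 0.44)]
steamer [([0.25, -0.267, -0.004], 0.67), ([0.552, -0.179, -0.002], 0.58)]
```

View pics/c5.png

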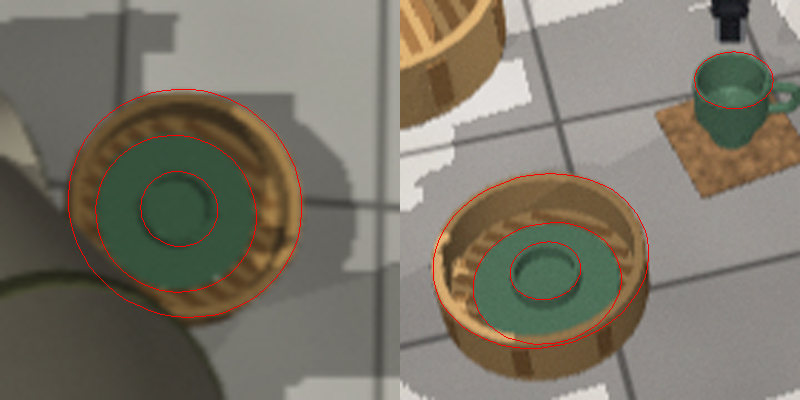

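The cup stands centred on the cork at scene crop (735,90), and the saucer is still at (0.5545,-0.177) with its collar matching. Next the saucer.

play_rows([
  [0.15, 0.2, -0.33, 0, 0],
  [0.15, 0.4, -0.6, 0, 0],
  [0.15, 0.55, -0.9, 0, 0],
  [0.15, 0.55, -0.9, 0, 0],
  [0.15, 0.55, -0.9, 0, 0],
  [0.15, 0.55, -0.9, 0, 0],
  [0.15, 0.55, -0.9, 0, 0],
  [0.15, 0.5, -0.8, 0, 0],
  [0.15, 0.35, -0.5, 0, 0],
  [0.15, 0.18, -0.31, 0, 0],
])

```text
t: 21.1
position: [0.5543, -0.1783, 0.1479]
eef_rot: [-0.0, 0.806, 0.592, -0.0]
ft_force: [-0.7, 0.5, 0.2]
width: 0.0727
grasp_force: 0.0
```

play_rows([
  [0.15, 0, 0, -0.5, 0],
  [0.15, 0, 0, -0.9, 0],
  [0.15, 0, 0, -0.9, 0],
  [0.15, 0, 0, -0.9, 0],
  [0.15, 0, 0, -0.8, 0],
  [0.15, 0, 0, -0.5, 0],
  [0.15, 0, 0, -0.3, 0],
  [0.15, 0, 0, 0, 0],
  [0.15, 0, 0, 0, 0],
])

```text
t: 22.0
position: [0.554, -0.1766, 0.0287]
eef_rot: [0.0, 0.806, 0.592, 0.0]
ft_force: [0.1, 0.6, -0.1]
width: 0.0726
grasp_force: 0.0
```

play_rows([
  [0.15, 0, 0, -0.2, 0],
  [0.15, 0, 0, -0.15, 0],
  [0.15, 0, 0, -0.08, 0],
  [0.25, 0, 0, 0, 0],
  [0.35, 0, 0, 0, 0],
  [0.6, 0, 0, 0, 0],
  [1, 0, 0, 0, 0],
  [1, 0, 0, 0, 0],
  [1, 0, 0, 0, 0],
], newtons=50)

```text
t: 22.9
position: [0.554, -0.1769, 0.0183]
eef_rot: [0.0, 0.806, 0.592, 0.0]
ft_force: [-1.1, 1.0, 8.2]
width: 0.0499
grasp_force: 50.3
```

play_rows([
  [1, 0, 0, 0.1, 0],
  [1, 0, 0, 0.2, 0],
  [1, 0, 0, 0.4, 0],
  [1, 0, 0, 0.4, 0],
  [1, 0, 0, 0, 0],
  [1, 0, 0, 0, 0],
])

```text
t: 23.5
position: [0.5541, -0.177, 0.0456]
eef_rot: [0.0, 0.806, 0.592, 0.0]
ft_force: [-0.6, 0.5, -1.2]
width: 0.0498
grasp_force: 52.0
```

play_rows([
  [1, 0, 0, 0.4, 0],
  [1, 0, 0, 0.8, 0],
  [1, 0, 0, 0.9, 0],
  [1, 0, 0, 0.9, 0],
  [1, -0.1, 0.3, 0.5, 0],
  [1, -0.15, 0.7, 0.2, 0],
  [1, -0.23, 1.0, 0, 0],
  [1, -0.23, 1.0, 0, 0],
  [1, -0.23, 1.0, 0, 0],
  [1, -0.23, 1.0, 0, 0],
])

```text
t: 24.5
position: [0.5231, -0.0493, 0.1369]
eef_rot: [-0.001, 0.805, 0.593, -0.0]
ft_force: [0.4, 0.0, -0.5]
width: 0.0497
grasp_force: 52.1
```

play_rows([
  [1, -0.23, 1.0, 0, 0],
  [1, -0.23, 1.0, 0, 0],
  [1, -0.23, 1.0, 0, 0],
  [1, -0.23, 1.0, 0, 0],
  [1, -0.23, 1.0, 0, 0],
  [1, -0.23, 1.0, 0, 0],
  [1, -0.23, 1.0, 0, 0],
  [1, -0.23, 1.0, 0, 0],
  [1, -0.23, 1.0, 0, 0],
  [1, -0.23, 1.0, 0, 0],
])

```text
t: 25.5
position: [0.465, 0.2001, 0.1369]
eef_rot: [-0.0, 0.805, 0.593, -0.001]
ft_force: [-0.2, 0.1, -1.6]
width: 0.0497
grasp_force: 52.1
```

play_rows([
  [1, -0.23, 1.0, 0, 0],
  [1, -0.23, 1.0, 0, 0],
  [1, -0.23, 1.0, 0, 0],
  [1, -0.23, 1.0, 0, 0],
  [1, -0.23, 1.0, 0, 0],
  [1, -0.23, 0.9, 0, 0],
  [1, -0.1, 0.5, 0, 0],
  [1, 0, 0.2, 0, 0],
  [1, 0, 0, 0, 0],
  [1, 0, 0, 0, 0],
])

```text
t: 26.5
position: [0.4302, 0.3619, 0.1373]
eef_rot: [0.0, 0.806, 0.592, -0.0]
ft_force: [0.6, 0.7, -1.5]
width: 0.0497
grasp_force: 52.1
```

play_rows([
  [1, -0.13, 0.36, 0, 0],
  [1, -0.1, 0.36, -0.3, 0],
  [1, 0, 0, -0.7, 0],
  [1, 0, 0, -0.9, 0],
  [1, 0, 0, -0.8, 0],
  [1, 0, 0, -0.5, 0],
  [1, 0, 0, -0.3, 0],
  [1, 0, 0, 0, 0],
  [1, 0, 0, 0, 0],
])

```text
t: 27.4
position: [0.4245, 0.3815, 0.0504]
eef_rot: [-0.0, 0.806, 0.592, 0.0]
ft_force: [0.2, -0.5, -1.7]
width: 0.0497
grasp_force: 52.1
```

Run:
```python
from h import *
o=[]; p=robot.sense()["position"]; print(p)
for c,f in(("top",(195,285,110,200)),("scene",(130,230,360,460))):
    im=snap(c,c+"6"); s=400/(f[1]-f[0]); cr=cv2.resize(im[f[0]:f[1],f[2]:f[3]],(400,400),interpolation=2).copy()
    for x,y,r,z in((.424,.380,.065,.01),(.424,.380,.055,p[2]-.0013),(.424,.38,.026,p[2]+.0127)):
        a=np.linspace(0,6.28,60); q=proj(c,np.c_[x+r*np.cos(a),y+r*np.sin(a),0*a+z])
        cv2.polylines(cr,[np.int32((q+.5-[f[2],f[0]])*s)],True,(255,0,0),1)
    o.append(cr)
    for n in("saucer","round_trivet"): print(n,[(w(c,r["point"]).round(3).tolist(),round(r["confidence"],2)) for r in spotter.pinpoint(c,n)[:3]])
cv2.imwrite("pics/c6.png",np.hstack(o)[:,:,::-1])
```

```text
[0.42449217 0.38149054 0.05037155]
saucer [([0.425, 0.382, 0.044], 0.91)]
round_trivet [([0.423, 0.384, -0.005], 0.62)]
saucer [([0.423, 0.381, 0.045], 0.92)]
round_trivet [([0.417, 0.377, 0.003], 0.71)]
```

View pics/c6.png

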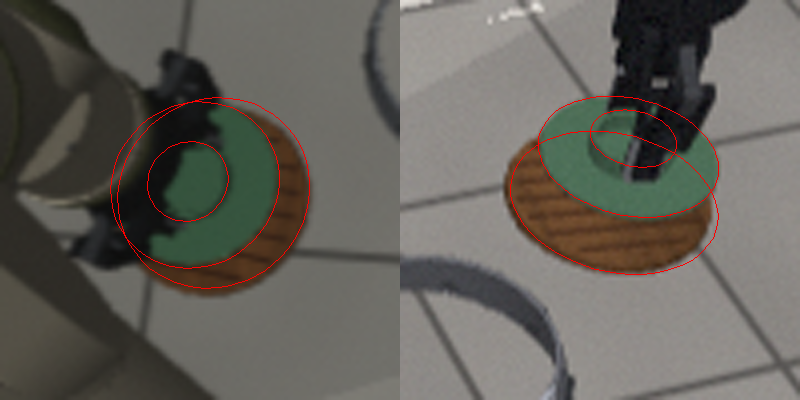

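The saucer hangs level. The real trivet lies about 3 mm toward -x and -y of the drawn circle, so I'll shift by that and then lower by 34 mm.

play_rows([
  [1, -0.13, -0.13, -0.2, 0],
  [1, 0, 0, -0.4, 0],
  [1, 0, 0, -0.35, 0],
  [1, 0, 0, -0.2, 0],
  [1, 0, 0, -0.1, 0],
  [1, 0, 0, -0.05, 0],
  [1, 0, 0, -0.02, 0],
  [1, 0, 0, 0, 0],
])

```text
t: 28.5
position: [0.4212, 0.378, 0.0171]
eef_rot: [-0.0, 0.806, 0.592, 0.0]
ft_force: [-0.5, -0.5, -1.7]
width: 0.0495
grasp_force: 52.1
```

play_rows([
  [1, 0, 0, -0.04, 0],
  [1, 0, 0, 0, 0],
])

```text
t: 28.7
position: [0.4213, 0.3781, 0.0164]
eef_rot: [-0.0, 0.806, 0.592, 0.0]
ft_force: [-0.3, 0.2, 1.8]
width: 0.0499
grasp_force: 52.3
```

play_rows([
  [0.5, 0, 0, 0, 0],
  [0.35, 0, 0, 0, 0],
  [0.25, 0, 0, 0, 0],
  [0.15, 0, 0, 0, 0],
  [0.15, 0, 0, 0, 0],
  [0.15, 0, 0, 0, 0],
  [0.15, 0, 0, 0.3, 0],
  [0.15, 0, 0, 0.8, 0],
  [0.15, 0, 0, 1, 0],
  [0.15, 0, 0, 1, 0],
])

```text
t: 29.7
position: [0.4209, 0.3778, 0.0947]
eef_rot: [0.0, 0.806, 0.592, -0.0]
ft_force: [0.0, 0.2, 0.7]
width: 0.0725
grasp_force: 0.0
```

play_rows([
  [0.3, 0, -0.2, 1, 0],
  [0.5, 0.1, -0.7, 0.9, 0],
  [0.5, 0.13, -1, 0.4, 0],
  [0.5, 0.13, -1, 0, 0],
  [0.5, 0.13, -1, 0, 0],
  [0.5, 0.13, -1, 0, 0],
  [0.5, 0.13, -1, 0, 0],
  [0.5, 0.13, -1, 0, 0],
  [0.5, 0.13, -1, 0, 0],
  [0.5, 0.13, -1, 0, 0],
])

```text
t: 30.7
position: [0.4496, 0.1543, 0.1516]
eef_rot: [0.0, 0.806, 0.592, 0.0]
ft_force: [0.7, 0.5, -1.1]
width: 0.0425
grasp_force: 0.0
```

play_rows([
  [0.5, 0.13, -1, 0, 0],
  [0.5, 0.13, -1, 0, 0],
  [0.5, 0.13, -1, 0, 0],
  [0.5, 0.13, -1, 0, 0],
  [0.5, 0.13, -1, 0, 0],
  [0.5, 0.13, -1, 0, 0],
  [0.5, 0.13, -1, 0, 0],
  [0.5, 0.13, -0.7, 0, 0],
  [0.5, 0.13, -0.3, 0, 0],
  [0.5, 0, 0, 0, 0],
])

```text
t: 31.7
position: [0.4792, -0.0453, 0.1514]
eef_rot: [0.0, 0.806, 0.591, 0.0]
ft_force: [0.5, -0.5, 0.1]
width: 0.043
grasp_force: 0.0
```

Run:
```python
from h import *
o=[]; s0=robot.sense(); print(s0["position"],s0["width"])
for c,f in(("top",(165,285,110,395)),("scene",(140,310,140,460))):
    im=snap(c,c+"7"); s=800/(f[3]-f[2]); cr=cv2.resize(im[f[0]:f[1],f[2]:f[3]],None,fx=s,fy=s,interpolation=2).copy()
    for x,y,r,z in((.421,.378,.055,.015),(.533,.207,.068,.045),(.5555,-.178,.078,.05),(.5555,-.178,.07,.05)):
        a=np.linspace(0,6.28,60); q=proj(c,np.c_[x+r*np.cos(a),y+r*np.sin(a),0*a+z])
        cv2.polylines(cr,[np.int32((q+.5-[f[2],f[0]])*s)],True,(255,0,0),1)
    o.append(cr[40:320] if c=="top" else cr[105:425])
    for n in("saucer","steamer","wok_ring"): print(n,[(w(c,r["point"]).round(3).tolist(),round(r["confidence"],2)) for r in spotter.pinpoint(c,n)[:3]])
cv2.imwrite("pics/c7.png",np.vstack(o)[:,:,::-1])
```

```text
[ 0.47923819 -0.04532644  0.15135016] 0.04304227941928315
saucer [([0.422, 0.377, 0.011], 0.85)]
steamer [([0.557, -0.184, -0.002], 0.63)]
wok_ring []
saucer [([0.42, 0.379, 0.009], 0.78), ([0.445, -0.002, 0.007], 0.39)]
steamer [([0.25, -0.266, -0.004], 0.71), ([0.552, -0.179, -0.001], 0.58)]
wok_ring [([0.528, 0.206, 0.001], 0.8)]
```

View pics/c7.png

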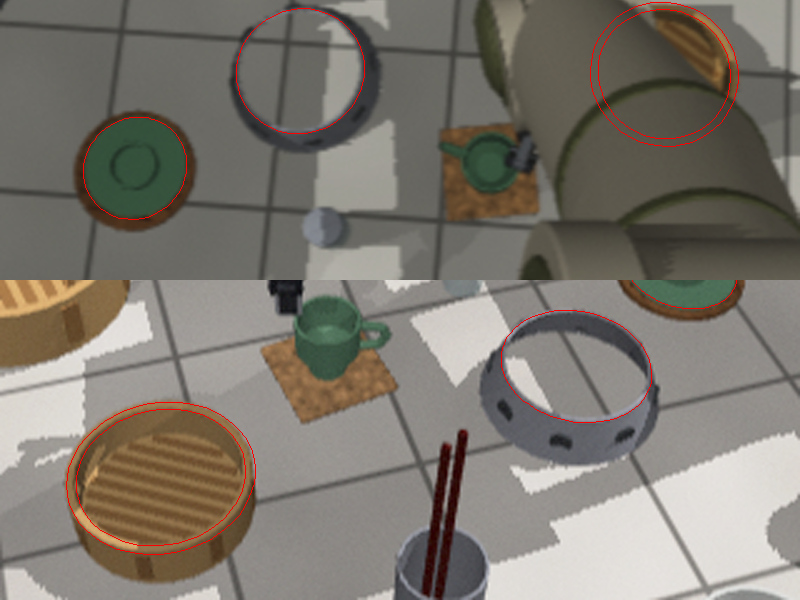

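The saucer lies centred on the trivet at (135,165), the steamer is empty and unmoved, and the ring outline matches. Next is the near wall of the steamer at (0.485,-0.156).

play_rows([
  [0.5, 0.03, -0.4, 0, 0],
  [0.5, 0.05, -0.9, 0, 0],
  [0.5, 0.05, -1, 0, 0],
  [0.5, 0.05, -1, 0, 0],
  [0.5, 0.05, -0.8, 0, 0],
  [0.5, 0, -0.33, 0, 0],
  [0.5, 0, 0, -0.5, 0],
  [0.5, 0, 0, -0.9, 0],
  [0.5, 0, 0, -0.6, 0],
  [0.5, 0, 0, 0, 0],
])

```text
t: 33.1
position: [0.4834, -0.1537, 0.0988]
eef_rot: [-0.002, 0.805, 0.593, -0.001]
ft_force: [0.6, 1.0, 0.9]
width: 0.0427
grasp_force: 0.0
```

play_rows([
  [0.5, 0, 0, -0.3, 0],
  [0.5, 0, 0, -0.7, 0],
  [0.5, 0, 0, -0.8, 0],
  [0.5, 0, 0, -0.7, 0],
  [0.5, 0, 0, -0.4, 0],
  [0.5, 0, 0, -0.25, 0],
  [0.5, 0, 0, 0, 0],
  [0.5, 0, 0, 0, 0],
])

```text
t: 33.9
position: [0.4848, -0.1553, 0.0227]
eef_rot: [0.0, 0.806, 0.592, 0.0]
ft_force: [0.2, -0.1, 0.5]
width: 0.0424
grasp_force: 0.0
```

play_rows([
  [0.6, 0, 0, 0, 0],
  [0.7, 0, 0, 0, 0],
  [0.8, 0, 0, 0, 0],
  [0.9, 0, 0, 0, 0],
  [1, 0, 0, 0, 0],
  [1, 0, 0, 0, 0],
  [1, 0, 0, 0, 0],
  [1, 0, 0, 0, 0],
], newtons=60)

```text
t: 34.7
position: [0.4847, -0.1555, 0.0227]
eef_rot: [0.0, 0.806, 0.592, 0.0]
ft_force: [0.1, -0.1, 6.6]
width: 0.0093
grasp_force: 59.7
```

play_rows([
  [1, 0, 0, 0.1, 0],
  [1, 0, 0, 0.3, 0],
  [1, 0, 0, 0.6, 0],
  [1, 0, 0, 0.9, 0],
  [1, 0, 0, 0.9, 0],
  [1, 0, 0, 0.9, 0],
  [1, 0, 0, 0.8, 0],
  [1, 0, 0, 0.4, 0],
  [1, 0, 0, 0, 0],
  [1, 0, 0, 0, 0],
])

```text
t: 35.7
position: [0.4843, -0.1554, 0.1444]
eef_rot: [-0.0, 0.806, 0.592, -0.0]
ft_force: [-0.2, -0.2, -2.2]
width: 0.0088
grasp_force: 59.7
```

Run:
```python
from h import *
o=[]; p=robot.sense()["position"]; print(p)
d=np.deg2rad(-17.4); cx,cy=p[:2]+.074*np.array([np.cos(d),np.sin(d)])
for c,f in(("top",(150,250,300,400)),("scene",(160,310,140,290))):
    im=snap(c,c+"8"); s=400/(f[3]-f[2]); cr=cv2.resize(im[f[0]:f[1],f[2]:f[3]],None,fx=s,fy=s,interpolation=2).copy()
    for r,z in((.078,p[2]-.0225),(.078,p[2]+.0275)):
        a=np.linspace(0,6.28,60); q=proj(c,np.c_[cx+r*np.cos(a),cy+r*np.sin(a),0*a+z])
        cv2.polylines(cr,[np.int32((q+.5-[f[2],f[0]])*s)],True,(255,0,0),1)
    o.append(cr); print([(w(c,r["point"]).round(3).tolist(),round(r["confidence"],2)) for r in spotter.pinpoint(c,"steamer")[:3]])
cv2.imwrite("pics/c8.png",np.hstack(o)[:,:,::-1]); print(cx,cy)
```

```text
[ 0.48427177 -0.15538392  0.14443125]
[([0.251, -0.27, 0.001], 0.85), ([0.554, -0.178, 0.119], 0.57)]
[([0.55, -0.179, 0.118], 0.81), ([0.249, -0.265, -0.005], 0.63)]
0.5548855502611141 -0.17751293653542455
```

View pics/c8.png

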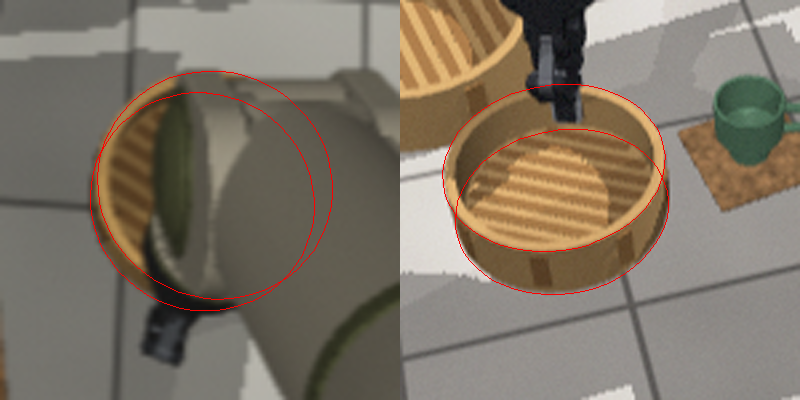

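The steamer is lifted level and matches the model at scene crop (560,170). Carry it over the ring.

play_rows([
  [1, 0, 0.2, 0, 0],
  [1, -0.02, 0.5, 0, 0],
  [1, -0.05, 0.8, 0, 0],
  [1, -0.06, 0.9, 0, 0],
  [1, -0.06, 1, 0, 0],
  [1, -0.06, 1, 0, 0],
  [1, -0.06, 1, 0, 0],
  [1, -0.06, 1, 0, 0],
  [1, -0.06, 1, 0, 0],
  [1, -0.06, 1, 0, 0],
])

```text
t: 36.9
position: [0.4717, 0.0568, 0.1447]
eef_rot: [-0.0, 0.805, 0.593, 0.0]
ft_force: [-0.3, -0.6, -1.5]
width: 0.009
grasp_force: 59.7
```

play_rows([
  [1, -0.06, 1, 0, 0],
  [1, -0.06, 1, 0, 0],
  [1, -0.06, 1, 0, 0],
  [1, -0.06, 1, 0, 0],
  [1, -0.06, 0.9, 0, 0],
  [1, -0.06, 0.8, 0, 0],
  [1, -0.06, 0.7, 0, 0],
  [1, -0.03, 0.4, 0, 0],
  [1, 0, 0.14, 0, 0],
  [1, 0, 0, 0, 0],
])

```text
t: 37.9
position: [0.4608, 0.2284, 0.1447]
eef_rot: [0.0, 0.806, 0.593, -0.0]
ft_force: [-0.9, 0.5, -1.1]
width: 0.0093
grasp_force: 59.7
```

play_rows([
  [1, 0, 0, -0.3, 0],
  [1, 0, 0, -0.5, 0],
  [1, 0, 0, -0.5, 0],
  [1, 0, 0, -0.4, 0],
  [1, 0, 0, -0.2, 0],
  [1, 0, 0, 0, 0],
  [1, 0, 0, 0, 0],
])

```text
t: 38.6
position: [0.4611, 0.2282, 0.0972]
eef_rot: [-0.0, 0.806, 0.592, -0.0]
ft_force: [0.2, -0.2, -1.6]
width: 0.0091
grasp_force: 59.7
```

Run:
```python
from h import *
o=[]; p=robot.sense()["position"]; print(p)
d=np.deg2rad(-17.4); cx,cy=p[:2]+.074*np.array([np.cos(d),np.sin(d)])
for c,f in(("top",(150,260,165,275)),("scene",(150,280,305,435))):
    im=snap(c,c+"9"); s=400/(f[3]-f[2]); cr=cv2.resize(im[f[0]:f[1],f[2]:f[3]],None,fx=s,fy=s,interpolation=2)[:400,:400].copy()
    for x,y,r,z,k in((cx,cy,.078,p[2]-.0225,(255,0,0)),(cx,cy,.078,p[2]+.0275,(255,0,0)),(.533,.206,.084,0,(0,255,255)),(.533,.206,.068,.045,(0,255,255))):
        a=np.linspace(0,6.28,60); q=proj(c,np.c_[x+r*np.cos(a),y+r*np.sin(a),0*a+z])
        cv2.polylines(cr,[np.int32((q+.5-[f[2],f[0]])*s)],True,k,1)
    o.append(cr)
    for n in("steamer","wok_ring"): print(n,[(w(c,r["point"]).round(3).tolist(),round(r["confidence"],2)) for r in spotter.pinpoint(c,n)[:3]])
cv2.imwrite("pics/c9.png",np.hstack(o)[:,:,::-1]); print(cx,cy)
```

```text
[0.46109079 0.22822078 0.09715693]
steamer [([0.252, -0.272, -0.004], 0.94), ([0.532, 0.205, 0.073], 0.59)]
wok_ring []
steamer [([0.247, -0.263, -0.003], 0.98), ([0.529, 0.206, 0.079], 0.61), ([0.418, 0.379, 0.01], 0.25)]
wok_ring [([0.529, 0.205, 0.002], 0.78), ([0.425, -0.379, -0.0], 0.43)]
0.5317045729088402 0.2060917650215968
```

View pics/c9.png

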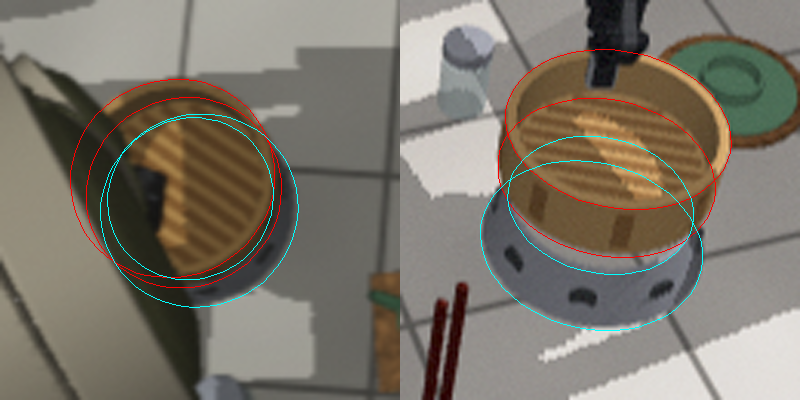

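The steamer hangs level and concentric with the ring to within about 2 mm, and the shaker at scene crop (465,60) is untouched. Lower it by about 30 mm.

play_rows([
  [1, 0, 0, -0.3, 0],
  [1, 0, 0, -0.35, 0],
  [1, 0, 0, -0.25, 0],
  [1, 0, 0, -0.12, 0],
  [1, 0, 0, -0.06, 0],
  [1, 0, 0, -0.05, 0],
  [1, 0, 0, -0.02, 0],
  [1, 0, 0, 0, 0],
])

```text
t: 39.7
position: [0.4612, 0.2282, 0.0686]
eef_rot: [0.0, 0.806, 0.592, 0.0]
ft_force: [0.4, -0.1, -1.4]
width: 0.0088
grasp_force: 59.7
```

play_rows([
  [1, 0, 0, -0.04, 0],
  [1, 0, 0, 0, 0],
])

```text
t: 39.9
position: [0.4612, 0.2282, 0.0677]
eef_rot: [0.0, 0.806, 0.592, 0.0]
ft_force: [0.8, -0.2, -0.9]
width: 0.009
grasp_force: 59.8
```

play_rows([
  [1, 0, 0, -0.03, 0],
  [1, 0, 0, 0, 0],
])

```text
t: 40.1
position: [0.4611, 0.2283, 0.0674]
eef_rot: [0.0, 0.806, 0.592, 0.0]
ft_force: [-1.9, 0.2, 9.0]
width: 0.0092
grasp_force: 60.8
```

play_rows([
  [0.85, 0, 0, 0, 0],
  [0.75, 0, 0, 0, 0],
  [0.65, 0, 0, 0, 0],
  [0.55, 0, 0, 0, 0],
  [0.5, 0, 0, 0, 0],
  [0.5, 0, 0, 0, 0],
  [0.5, 0, 0, 0.3, 0],
  [0.5, 0, 0, 0.8, 0],
  [0.5, 0, 0, 1, 0],
  [0.5, 0, 0, 1, 0],
])

```text
t: 41.1
position: [0.4608, 0.2281, 0.1454]
eef_rot: [-0.0, 0.806, 0.592, -0.0]
ft_force: [-0.2, -0.2, 0.6]
width: 0.0428
grasp_force: 0.0
```

play_rows([
  [0.5, 0, 0, 1, 0],
  [0.5, 0, -0.5, 1, 0],
  [0.5, 0, -1, 0, 0],
  [0.5, 0, -1, 0, 0],
  [0.5, 0, -1, 0, 0],
  [0.5, 0, -1, 0, 0],
  [0.5, 0, -1, 0, 0],
  [0.5, 0, -1, 0, 0],
  [0.5, 0, -1, 0, 0],
  [0.5, 0, -0.5, 0, 0],
])

```text
t: 42.1
position: [0.4608, 0.0261, 0.1947]
eef_rot: [0.0, 0.806, 0.591, -0.0]
ft_force: [-0.3, -0.2, 0.3]
width: 0.0427
grasp_force: 0.0
```

Run:
```python
from h import *
print(robot.sense()["position"])
for c in("top","scene"):
    im=snap(c,c+"10")
    for n in("steamer","wok_ring","saucer","cup","lid","shaker","chopstick_holder"): print(c,n,[(w(c,r["point"]).round(3).tolist(),round(r["confidence"],2)) for r in spotter.pinpoint(c,n)[:3]])
```

```text
[0.46076507 0.02612651 0.19470076]
top steamer [([0.249, -0.272, -0.002], 0.97), ([0.535, 0.206, 0.043], 0.78)]
top wok_ring []
top saucer [([0.422, 0.377, 0.01], 0.59)]
top cup [([0.626, -0.398, 0.001], 0.8)]
top lid [([0.427, -0.377, 0.006], 0.53), ([0.535, 0.203, 0.042], 0.36)]
top shaker [([0.368, 0.159, -0.002], 0.74)]
top chopstick_holder [([0.739, 0.001, -0.003], 0.94)]
scene steamer [([0.247, -0.265, -0.001], 0.76), ([0.529, 0.206, 0.047], 0.61)]
scene wok_ring [([0.531, 0.205, 0.002], 0.56)]
scene saucer [([0.423, 0.379, 0.011], 0.97)]
scene cup [([0.445, -0.005, 0.006], 0.92), ([0.618, -0.403, -0.001], 0.69)]
scene lid [([0.424, -0.378, 0.007], 0.63), ([0.735, 0.0, 0.001], 0.46)]
scene shaker [([0.362, 0.164, 0.003], 0.88)]
scene chopstick_holder [([0.733, 0.004, 0.001], 0.9)]
```

View pics/scene10.png

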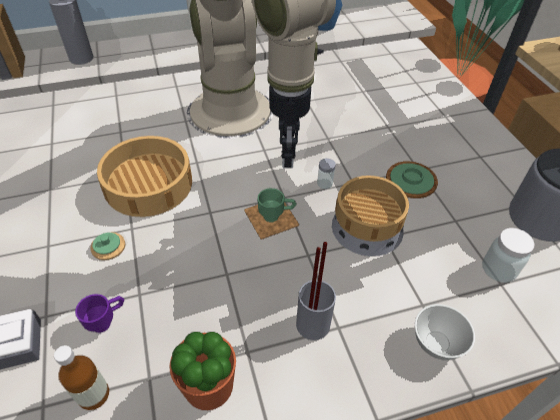

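Everything is in place: lid (107,244), cup (271,206), saucer (412,178), steamer on the ring (371,210). The arm is clear and the shaker and chopstick holder are where they were.

```bash
python3 -c "
from bench import sign_off
print(sign_off())"
```

```text
the job is handed in; nothing more can be done
None
```

The job is handed in: the lid, cup, saucer and steamer each stand released, upright and centred on their own places by the last camera check, the shaker and chopstick holder did not move, and no verdict came back at hand-in.

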